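Feed a bridge blank through the measuring track

TASK

Take the wooden push stick by its upright grip and, with its long nose, push the viola bridge blank along the guide track and under the measuring arch, until the blank lies wholly clear beyond the arch but still wholly on the track. Do not touch the blank with the fingers; use the stick only. Then stand the stick back on the bench on its sole, off the track.

Things in the scene. Friction and masses are not known exactly. Their poses are not given: they have to be found in the camera images.
- gauge_track: Fixed plywood board with 2 dark fences under a low aluminium arch. Origin: bench level, channel middle, below arch. x = feed direction, z up. mm: board x -200 to 120 (far end open), 80 wide, its top (channel floor) z 10; fences x -140 to 120, inner faces y -24 and 24, 12 thick, tops z 26, flaring out to x -177; arch x -15 to 15, y -42 to 42, underside z 34, black gauge box on top to z 60.
- bridge_blank: Pale maple viola bridge blank, 50 mm long (x), 40 wide (y), 12 thick, 20 g; two feet at its +x end, flat rear face at x = -25 mm, three dark round spots on top. Origin: centre of its underside. It starts flat on the channel floor between the fences, before the arch, feet towards the arch. Blanks lying elsewhere are bystanders.
- push_stick: Pale wooden L-shaped stick, 80 g, standing on its sole on the bench. Sole 24 mm wide, 12 high, from x = -25 (tail) to 115 mm (end of nose). Upright grip 40 mm long (x), 24 wide (y), centred over the origin, top at z = 72 mm. Origin: underside of the sole, below the grip. x along the nose, z up. The block with a like grip on a short cork sole without a nose is a bystander.
- stick_nose (a point): Centre of the push stick's front end face (24 mm wide, 12 high), which pushes the blank: 115 mm ahead of the stick's origin along its x axis, 6 mm above its underside.
Not all that is in view belongs to the job. Leave any turquoise or yellow look-alike of the push_stick alone.

How it is judged:
By the outcome, as a careful person would: the job done as asked, in the order asked, and still so for the second after the job is handed in, with the robot touching nothing.
It also fails if it takes over 54 s, if anything falls off the work surface, if the arm or the gripper's body presses on something with over 40 N, if the wrist force passes 120 N, or if a joint passes its speed limit or range.

ROBOT

A 6-joint arm with a two-finger parallel gripper is mounted at the origin on the work surface. World frame = base frame: x ahead of the robot, y to its left, z up, the work surface at z = 0. Lengths are in mm, angles in degrees, forces in N, time in s.
With the tool pointing down it reaches from about 300 to 850 mm from the base axis. Payload 4.2 kg.
Tool frame: the origin (TCP) lies midway between the tips of the shut fingers; the grasp point (between the pads) lies 19 mm behind it; x points along the fingers, y is the direction in which the jaws open and shut, and the axes are right-handed (so a half turn about x gives the same grasp; the last joint's range is limited). The gripper opens to 91 mm and grips with 3 to 60 N. Pads are 32 mm wide; open, the fingers measure 118 mm over their backs; the gripper's body (76 mm by 178 mm) begins 60 mm behind the grasp point.
Start: joints at [72.307, 18.312, 89.639, -0, 72.044, -1.146], TCP at [163.763, 551.203, 213.976] pointing down, gripper open.
Joint ranges: [-177.97, 177.97], [-48.28, 115.42], [12.27, 149.76], [-77.06, 257.06], [2.81, 150.46], [-146.56, 146.56]. Speed limits (degrees/s): [147.25, 147.25, 180, 180, 180, 180].

INTERFACE

Orientations are given as [roll, pitch, yaw] about the fixed x, y, z axes, in that order (R = Rz(yaw) Ry(pitch) Rx(roll)).
In Python, from workcell import env gives the robot as it stands.
- The arm moves only by the shell command python3 -m handwheel 'ROWS' [FORCE]. ROWS is text: rows parted by semicolons, each of 7 numbers parted by spaces: the turn, a rotation vector about the tool's x, y, z in degrees, then the shift along the tool's x, y, z in m, then the finger opening in m, from 0 to 0.0912. In form: rx ry rz x y z grip; .... A call has 1 to 12 rows; each row is the pose to reach, as a shift and turn from the pose commanded when the call began, along the tool's axes at that moment; what a row does not reach only later rows make up. A row lasts 1/12 s, in which the tool goes at most 41.7 mm and 7.16 degrees, less where a joint would pass 70% of its speed; a pose out of reach is approached as far as the arm can. A call with a gripper value outside its range is refused whole. The fingers move at their own pace and stop on an object; FORCE is the grip in N (left out, the last holds). Time passes only in rows, so rows that repeat a pose let the fingers close. It gives the time, the measured TCP pose, the force and the opening at its end, in the units of the state.
- env.state(): the state, without advancing time (a new reading comes with each control period).
- env.grab_frame(name): name is "scene" or "top"; returns the picture (400x640x3 uint8, red, green, blue); there is no depth.
- env.get_calibration(name): a dict with "mtx" (3x3 intrinsics, pixels), "T" (4x4, takes a point from camera to world coordinates). Camera axes: x right, y up, looking along -z (the intrinsics and any distortion apply to the point x, -y, -z); pixel columns grow to the right and rows downward; lengths in mm; the calibration is good to about 2 mm. A picture is of the moment at which its call begins. get_calibration takes no time and is no camera call.
- env.job_done(): hands the job in, once; it reports no verdict.
The state is a dict: "time_s": time; "qpos": joint angles; "qvel": joint speeds; "effort": joint torques, N m; "ee_pos": TCP position; "ee_rot": TCP orientation; "force": force on the tool from outside, world axes, zero at the start; "torque": the same for the moment, N m; "gripper_width": finger opening in mm.
Only numpy, scipy, OpenCV 4.12 (cv2) and the standard library are available. Lean on these libraries where they do the work, as an engineer would, in place of code of your own. Each camera call takes 0.05 s, during which the arm holds its last target. There are 200 camera calls.

## Working session

There is one attempt and no reset: what is moved stays moved. The work goes in short steps, Python scripts to look and compute and a shell command to move; the robot and the scene stay as the last step left them, time stands still between calls to the robot, and variables do not carry over. Pictures are saved under pics/ and viewed, on a budget of 10 in all, crops included, one or two more only if the job needs it, and the job is handed in when it is done.

```bash
mkdir -p pics; ls; python3 - <<'E'
from workcell import env
import cv2, numpy as np
np.set_printoptions(precision=3,suppress=True)
for n in("scene","top"):
    im=env.grab_frame(n); cv2.imwrite(f"pics/{n}0.png",im[:,:,::-1]); c=env.get_calibration(n); print(n,{k:np.array(v) for k,v in c.items()})
print(env.state())
E
```

```text
pics
scene {'mtx': array([[520.55 ,   0.   , 327.897],
       [  0.   , 520.55 , 201.181],
       [  0.   ,   0.   ,   1.   ]]), 'T': array([[  -0.226,   -0.742,    0.631, 1200.728],
       [   0.974,   -0.18 ,    0.137,  326.982],
       [   0.012,    0.646,    0.764,  940.32 ],
       [   0.   ,    0.   ,    0.   ,    1.   ]])}
top {'mtx': array([[480.512,   0.   , 316.547],
       [  0.   , 480.512, 202.196],
       [  0.   ,   0.   ,   1.   ]]), 'T': array([[  -0.025,    0.998,   -0.059,  363.791],
       [  -1.   ,   -0.025,   -0.013,  129.873],
       [  -0.014,    0.059,    0.998, 1451.274],
       [   0.   ,    0.   ,    0.   ,    1.   ]])}
{'time_s': 0.1, 'qpos': array([72.307, 18.347, 89.698, -0.002, 72.043, -1.147]), 'qvel': array([-0.074, -0.08 , -0.207, -0.053, -0.037, -0.04 ]), 'effort': array([  0.   , -41.333, -23.251,   0.073,   0.042,  -0.   ]), 'ee_pos': array([163.636, 550.775, 213.228]), 'ee_rot': array([ -90.03 ,   89.913, -106.575]), 'force': array([-0.117,  0.312,  0.223]), 'torque': array([0.024, 0.002, 0.024]), 'gripper_width': 91.23353147598124}
```

View pics/scene0.png

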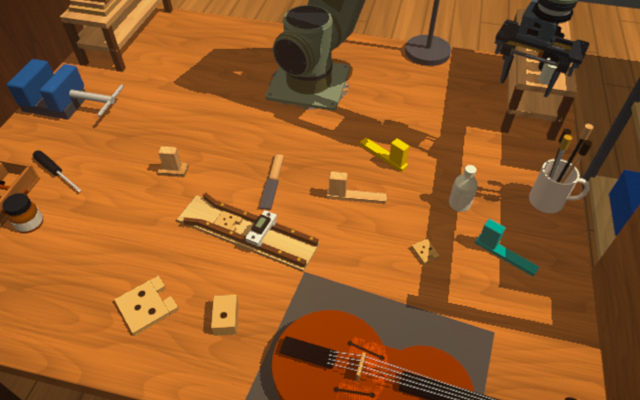

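View pics/top0.png

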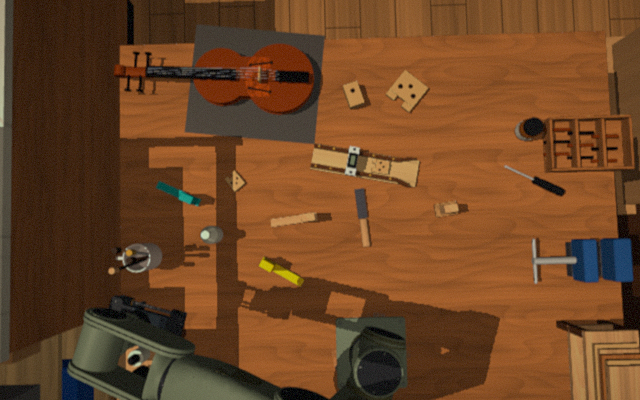

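Candidates for the stick:
- Pale L with a long nose: scene (338,185)→(386,197), top (322,216)→(271,222).
- Block on a short cork sole: scene (170,160), top (450,209).
- Yellow look-alike: scene (390,150). Turquoise look-alike: scene (500,240).

The pale one with the long nose fits. The track runs in top from its flare at (418,170) to its far end at (312,158), so feed is roughly +y, and the blank is at (380,167). I'll confirm this in an enlarged crop.

```bash
python3 - <<'E'
import cv2, numpy as np
t=cv2.imread("pics/top0.png");s=cv2.imread("pics/scene0.png")
a=cv2.resize(t[143:228,258:428],None,fx=3.5,fy=3.5,interpolation=cv2.INTER_CUBIC)
b=cv2.resize(s[165:270,175:395],None,fx=2.8,fy=2.8,interpolation=cv2.INTER_CUBIC)
o=np.zeros((595,620,3),np.uint8);o[:a.shape[0],:a.shape[1]]=a;o[300:300+b.shape[0],:b.shape[1]]=b
cv2.imwrite("pics/crop0.png",o)
E
cat > h.py <<'E'
import numpy as np
from workcell import env
np.set_printoptions(precision=2,suppress=True)
def cast(n,uv,z):
    c=env.get_calibration(n);K=np.array(c["mtx"]);T=np.array(c["T"])
    uv=np.atleast_2d(uv).astype(float)
    d=np.c_[uv,np.ones(len(uv))]@np.linalg.inv(K).T*[1,-1,-1]@T[:3,:3].T
    o=T[:3,3]
    return o+d*((z-o[2])/d[:,2])[:,None]
def proj(n,P):
    c=env.get_calibration(n);K=np.array(c["mtx"]);T=np.array(c["T"])
    p=(np.atleast_2d(P)-T[:3,3])@T[:3,:3]*[1,-1,-1]
    q=p@K.T
    return q[:,:2]/q[:,2:]
E
```

```text
(no output)
```

View pics/crop0.png

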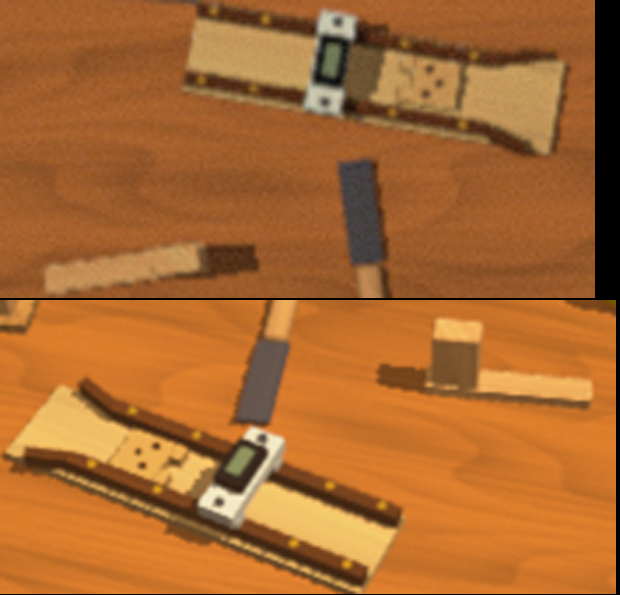

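The crop confirms it: the pale L-stick has its grip at about (338,185) and its nose end at about (385,198) in the scene view. The blank lies in the channel with its feet toward the arch, and its rear face is at top px (389,170).

```bash
python3 - <<'E'
from h import *
T=lambda *p:[((u+.5)/3.5-.5+258,(v+.5)/3.5-.5+143) for u,v in p]
S=lambda *p:[((u+.5)/2.8-.5+175,(v+.5)/2.8-.5+165) for u,v in p]
print("board flare T z10",cast("top",T((566,62),(551,153)),10))
print("board flare S z10",cast("scene",S((68,385),(5,457)),10))
print("far fence outer T z26",cast("top",T((198,6),(186,84)),26))
print("far S z10",cast("scene",S((402,515),(362,590)),10), "fence top z26",cast("scene",S((402,513),(365,572)),26))
print("arch screws T z34",cast("top",T((339,21),(324,101)),34)); print("S",cast("scene",S((262,438),(219,507)),34))
print("box T z60",cast("top",T((331,61)),60),"S",cast("scene",S((242,463)),60))
print("blank rear T z22",cast("top",T((466,64),(459,110)),22),"S",cast("scene",S((134,429),(110,468)),22))
print("spots T",cast("top",T((430,69),(420,84),(441,84)),22),"S",cast("scene",S((156,446),(139,451),(142,467)),22))
print("stick nose T z12",cast("top",T((44,267),(47,293)),12),"S",cast("scene",S((591,378),(590,400)),12))
print("grip top S z72",cast("scene",S((433,319),(482,320),(480,343),(431,340)),72))
print("grip T z72 (lit/dark whole)",cast("top",T((199,243),(203,272),(257,245),(256,270)),72))
E
```

```text
board flare T z10 [[ 567.51 -164.26   10.  ]
 [ 489.31 -148.52   10.  ]]
board flare S z10 [[751.3  -31.15  10.  ]
 [813.8  -52.    10.  ]]
far fence outer T z26 [[621.79 150.87  26.  ]
 [554.97 162.73  26.  ]]
far S z10 [[791.4  224.73  10.  ]
 [847.54 211.67  10.  ]] fence top z26 [[797.08 226.15  26.  ]
 [841.71 212.51  26.  ]]
arch screws T z34 [[604.25  31.4   34.  ]
 [536.33  46.07  34.  ]]
S [[770.26 121.52  34.  ]
 [824.46 108.88  34.  ]]
box T z60 [[566.47  40.83  60.  ]] S [[802.76 120.07  60.  ]]
blank rear T z22 [[566.36 -76.64  22.  ]
 [527.06 -69.37  22.  ]] S [[778.57  30.77  22.  ]
 [809.85  25.26  22.  ]]
spots T [[562.88 -45.83  22.  ]
 [550.23 -36.9   22.  ]
 [549.75 -54.78  22.  ]] S [[787.19  49.95  22.  ]
 [793.42  39.95  22.  ]
 [804.13  46.08  22.  ]]
stick nose T z12 [[402.35 288.47  12.  ]
 [380.04 286.32  12.  ]] S [[659.52 332.52  12.  ]
 [677.21 334.6   12.  ]]
grip top S z72 [[674.32 218.29  72.  ]
 [667.17 251.49  72.  ]
 [685.43 253.88  72.  ]
 [690.96 220.71  72.  ]]
grip T z72 (lit/dark whole) [[417.27 154.13  72.  ]
 [393.4  151.43  72.  ]
 [414.43 106.6   72.  ]
 [393.96 107.96  72.  ]]
```

The scene rows were off by the 300 px paste offset, so I'm redoing those.

```bash
python3 - <<'E'
from h import *
S=lambda *p:[((u+.5)/2.8-.5+175,(v-300+.5)/2.8-.5+165) for u,v in p]
print("board flare S z10",cast("scene",S((68,385),(5,457)),10))
print("far S z10",cast("scene",S((402,515),(362,590)),10), "fence top z26",cast("scene",S((402,513),(365,572)),26))
print("arch screws",cast("scene",S((262,438),(219,507)),34),cast("scene",S((262,438),(219,507)),42))
print("box",cast("scene",S((242,463)),60))
print("blank rear",cast("scene",S((134,429),(110,468)),22))
print("spots",cast("scene",S((156,446),(139,451),(142,467)),22))
print("stick nose",cast("scene",S((591,378),(590,400)),12))
print("grip top S z72",cast("scene",S((433,319),(482,320),(480,343),(431,340)),72))
print(env.state()['ee_pos'])
E
```

```text
board flare S z10 [[ 485.41 -139.37   10.  ]
 [ 569.29 -159.28   10.  ]]
far S z10 [[549.96 165.57  10.  ]
 [624.47 152.81  10.  ]] fence top z26 [[559.31 167.9   26.  ]
 [618.49 153.93  26.  ]]
arch screws [[519.73  43.46  34.  ]
 [592.34  31.71  34.  ]] [[525.74  45.96  42.  ]
 [597.71  34.32  42.  ]]
box [[566.25  44.09  60.  ]]
blank rear [[526.17 -63.66  22.  ]
 [568.22 -68.02  22.  ]]
spots [[538.61 -40.35  22.  ]
 [546.63 -51.77  22.  ]
 [561.32 -43.8   22.  ]]
stick nose [[375.17 287.63  12.  ]
 [399.6  290.64  12.  ]]
grip top S z72 [[395.58 154.04  72.  ]
 [387.14 193.31  72.  ]
 [412.57 196.95  72.  ]
 [418.75 157.72  72.  ]]
[163.64 550.77 213.23]
```

```bash
cat >> h.py <<'E'
from scipy.spatial.transform import Rotation as Ro
def plan(p,yaw):
    """tool shift (m) and turn (deg) to put TCP at p, pointing down, with tool y along +-(world angle yaw)"""
    s=env.state(); R=Ro.from_euler('xyz',s['ee_rot'],degrees=True)
    y=np.radians(yaw); out=[]
    for g in(1,-1):
        Y=g*np.array([np.cos(y),np.sin(y),0]);X=np.array([0,0,-1.]);G=np.c_[X,Y,np.cross(X,Y)]
        out.append((R.inv()*Ro.from_matrix(G)).as_rotvec(degrees=True))
    sh=R.inv().apply(np.array(p)-s['ee_pos'])/1000
    print("t",round(s['time_s'],2),"ee",s['ee_pos'],s['ee_rot'],"F",s['force'],"w",round(s['gripper_width'],1))
    print(" turn",np.round(out,2).tolist(),"shift",np.round(sh,4))
E
python3 - <<'E'
from h import *
print("bottle base",cast("scene",[[462,207]],0),"mug base",cast("scene",[[551,207]],0))
for z in(50,100,150,200): print(z,"bottle top S",cast("scene",[[470,168]],z)[0],"T",cast("top",[[212,235]],z)[0],"brush S",cast("scene",[[588,127]],z)[0],"T",cast("top",[[111,270]],z)[0],cast("top",[[124,252]],z)[0])
plan([404,175,150],7.3)
R=Ro.from_euler('xyz',env.state()['ee_rot'],degrees=True).as_matrix();print(R)
E
```

```text
bottle base [[366.76 468.83   0.  ]] mug base [[316.99 673.72   0.  ]]
50 bottle top S [284.67 472.15  50.  ] T [358.68 455.28  50.  ] brush S [ 64.12 760.15  50.  ] T [264.08 751.76  50.  ] [315.43 713.61  50.  ]
100 bottle top S [336.12 464.   100.  ] T [358.86 443.67 100.  ] brush S [127.95 735.82 100.  ] T [267.64 729.57 100.  ] [317.16 692.78 100.  ]
150 bottle top S [387.56 455.85 150.  ] T [359.04 432.06 150.  ] brush S [191.78 711.49 150.  ] T [271.2  707.38 150.  ] [318.88 671.95 150.  ]
200 bottle top S [439.01 447.69 200.  ] T [359.23 420.45 200.  ] brush S [255.61 687.17 200.  ] T [274.76 685.19 200.  ] [320.61 651.12 200.  ]
t 0.1 ee [163.64 550.77 213.23] [ -90.03   89.91 -106.58] F [-0.12  0.31  0.22] w 91.2
 turn [[66.15, 0.05, 0.08], [-113.85, -0.09, 0.06]] shift [ 0.06 -0.29  0.34]
[[-0.    0.28  0.96]
 [-0.    0.96 -0.28]
 [-1.   -0.   -0.  ]]
```

```bash
python3 -m handwheel '5 0 0 0 -0.024 0.028 0.0912;11 0 0 0 -0.05 0.058 0.0912;17 0 0 0 -0.075 0.088 0.0912;24 0 0 0.01 -0.1 0.12 0.0912;30 0 0 0.02 -0.13 0.15 0.0912;36 0 0 0.02 -0.155 0.18 0.0912;42 0 0 0.03 -0.18 0.21 0.0912;48 0 0 0.03 -0.21 0.24 0.0912;54 0 0 0.04 -0.235 0.27 0.0912;60 0 0 0.05 -0.26 0.305 0.0912;66.2 0 0 0.06 -0.29 0.34 0.0912;66.2 0 0 0.063 -0.29 0.34 0.0912'; python3 - <<'E'
from h import *
import cv2
plan([404,175,36],7.3)
im=env.grab_frame("scene"); cv2.imwrite("pics/s1.png",cv2.resize(im[90:270,170:420,::-1],None,fx=3.2,fy=3.2,interpolation=cv2.INTER_CUBIC))
E
```

```text
time_s: 1.1
ee_pos: [409.1, 172.0, 150.0]
ee_rot: [-4.5, 89.9, -87.7]
force: [-0.5, -0.6, 0.2]
gripper_width: 91.3
t 1.1 ee [409.08 172.04 149.95] [ -4.48  89.87 -87.68] F [-0.47 -0.59  0.17] w 91.3
 turn [[-0.49, 0.13, 0.01], [179.51, 0.02, -0.2]] shift [ 0.11 -0.   -0.  ]
```

View pics/s1.png

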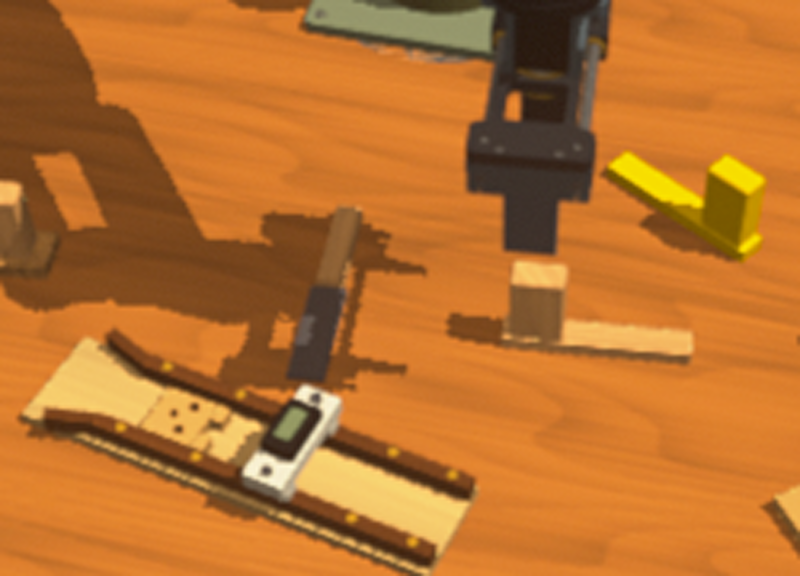

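```bash
python3 - <<'E'
from h import *
np.set_printoptions(precision=4,suppress=True)
plan([404,175,34],7.3)
R=Ro.from_euler('xyz',env.state()['ee_rot'],degrees=True).as_matrix();print(R)
E
```

```text
t 1.15 ee [408.0127 172.8659 149.3115] [ -52.4957   89.8295 -135.524 ] F [-0.085  -0.396  -0.2822] w 91.1
 turn [[-0.33, 0.1, 0.14], [179.67, 0.21, -0.16]] shift [ 0.1153 -0.0035 -0.0028]
[[-0.0021  0.9926  0.1214]
 [-0.0021  0.1214 -0.9926]
 [-1.     -0.0024  0.0018]]
```

```bash
python3 -m handwheel '0 0 0 0.02 0 0 0.0912;0 0 0 0.04 0 0 0.0912;0 0 0 0.06 0 0 0.0912;0 0 0 0.06 0 0 0.0912;0 0 0 0.06 0 0 0.0912'; python3 - <<'E'
from h import *
np.set_printoptions(precision=4,suppress=True)
plan([404,175,34],7.3)
E
```

```text
time_s: 1.57
ee_pos: [406.0, 177.0, 90.6]
ee_rot: [-85.1, 89.9, -167.8]
force: [0.7, -0.4, 0.3]
gripper_width: 90.8
t 1.57 ee [406.0139 177.0115  90.5881] [ -85.1134   89.8614 -167.7622] F [ 0.7005 -0.4455  0.3082] w 90.8
 turn [[0.05, 0.01, 0.14], [-179.95, -0.22, 0.02]] shift [ 0.0566 -0.0021  0.0017]
```

```bash
python3 -m handwheel '0 0 0 0.012 -0.001 0.001 0.0912;0 0 0 0.027 -0.002 0.002 0.0912;0 0 0 0.042 -0.002 0.002 0.0912;0 0 0 0.052 -0.002 0.002 0.0912;0 0 0 0.0565 -0.002 0.002 0.0912;0 0 0 0.0565 -0.002 0.002 0.0912;0 0 0 0.0565 -0.002 0.002 0.07;0 0 0 0.0565 -0.002 0.002 0.05;0 0 0 0.0565 -0.002 0.002 0.04;0 0 0 0.0565 -0.002 0.002 0.03;0 0 0 0.0565 -0.002 0.002 0.02;0 0 0 0.0565 -0.002 0.002 0.02' 30; python3 -m handwheel '0 0 0 0 0 0 0.015;0 0 0 0 0 0 0.015;0 0 0 0 0 0 0.015;0 0 0 0 0 0 0.015;0 0 0 0 0 0 0.015;0 0 0 0 0 0 0.015' 35
```

```text
time_s: 2.57
ee_pos: [405.5, 174.2, 34.7]
ee_rot: [113.9, 90.0, 31.1]
force: [0.3, 0.3, -0.2]
gripper_width: 53.9
time_s: 3.07
ee_pos: [405.3, 174.1, 34.4]
ee_rot: [-82.0, 90.0, -164.8]
force: [-0.3, 0.5, -0.3]
gripper_width: 23.8
```

```bash
python3 -m handwheel '0 0 0 -0.01 0 0 0.015;0 0 0 -0.03 0 0 0.015;0 0 0 -0.055 0 0 0.015;0 0 0 -0.08 0 0 0.015;0 0 0 -0.09 0 0 0.015;0 0 0 -0.09 0 0 0.015;0 0 0 -0.09 0 0 0.015'; python3 - <<'E'
from h import *
import cv2
np.set_printoptions(precision=4,suppress=True)
plan([520.5,-193,125],-10.9)
print("block",cast("top",[[450,209],[460,209]],60))
a=env.grab_frame("scene"); b=env.grab_frame("top")
cv2.imwrite("pics/s2.png",cv2.resize(a[110:230,290:440,::-1],None,fx=5,fy=5,interpolation=cv2.INTER_CUBIC))
E
```

```text
time_s: 3.65
ee_pos: [405.3, 174.1, 124.5]
ee_rot: [107.8, 90.0, 25.1]
force: [-0.4, -0.0, -1.4]
gripper_width: 24.3
t 3.65 ee [405.3204 174.129  124.4849] [107.8284  89.958   25.0843] F [-0.3624 -0.0192 -1.4125] w 24.3
 turn [[18.16, -0.02, -0.04], [-161.84, 0.05, -0.03]] shift [-0.0006  0.0679  0.3787]
block [[ 416.7939 -236.9833   60.    ]
 [ 416.0707 -265.7231   60.    ]]
```

View pics/s2.png

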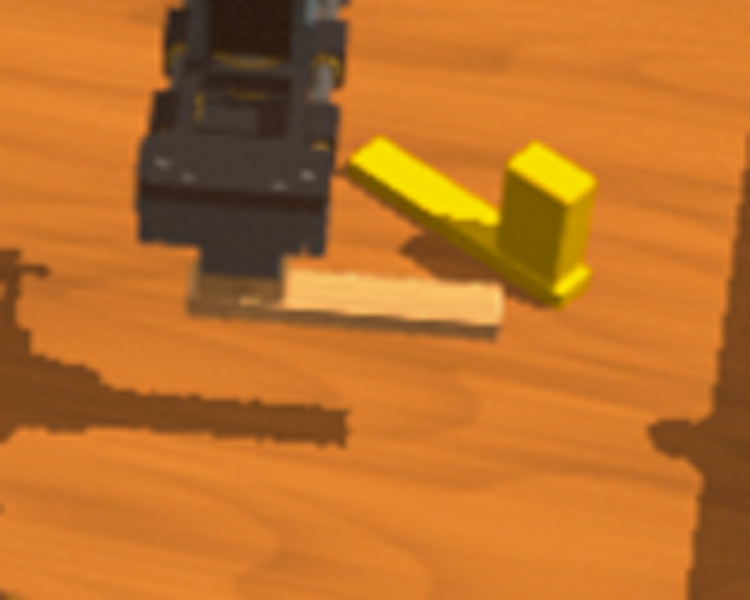

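The stick is held level. Its nose end has top corners at crop (502,286) and (500,323).

```bash
python3 - <<'E'
from h import *
S=lambda *p:[((u+.5)/5-.5+290,(v+.5)/5-.5+110) for u,v in p]
p=cast("scene",S((502,286),(500,323)),102);q=cast("scene",S((190,305),(500,337)),90)
print(p,p.mean(0),q)
print(np.degrees(np.arctan2(*(q[1]-q[0])[[1,0]])),np.linalg.norm(q[1]-q[0]))
E
```

```text
[[377.15 288.73 102.  ]
 [399.86 291.3  102.  ]] [388.5  290.02 102.  ] [[410.58 153.26  90.  ]
 [396.89 292.09  90.  ]]
95.63447751504633 139.5063685134838
```

```bash
python3 -m handwheel '0.5 0 0 0 0.002 0.01 0.015;2 0 0 0 0.007 0.04 0.015;4 0 0 0 0.014 0.08 0.015;6 0 0 0 0.022 0.12 0.015;8 0 0 0 0.029 0.16 0.015;10 0 0 0 0.036 0.2 0.015;12 0 0 0 0.043 0.24 0.015;14 0 0 0 0.05 0.28 0.015;16 0 0 0 0.057 0.32 0.015;17.5 0 0 0 0.064 0.355 0.015;18.2 0 0 0 0.068 0.373 0.015;18.2 0 0 0 0.068 0.378 0.015';python3 -m handwheel '0 0 0 0 0 0 0.015;0 0 0 0 0 0 0.015;0 0 0 0 0 0 0.015'; python3 - <<'E'
from h import *
import cv2
np.set_printoptions(precision=4,suppress=True)
plan([520.8,-192,47],-10.9)
a=env.grab_frame("scene"); b=env.grab_frame("top")
A=cv2.resize(a[120:280,130:330,::-1],None,fx=3.7,fy=3.7,interpolation=cv2.INTER_CUBIC)
cv2.imwrite("pics/s3.png",A)
E
```

```text
time_s: 4.75
ee_pos: [521.0, -196.2, 123.0]
ee_rot: [-33.8, 89.9, -134.9]
force: [-0.1, 0.5, 0.1]
gripper_width: 23.9
time_s: 5.0
ee_pos: [519.6, -191.0, 123.9]
ee_rot: [-111.8, 89.9, 147.3]
force: [0.2, -0.7, -0.9]
gripper_width: 23.7
t 5.0 ee [ 519.6141 -191.0446  123.9138] [-111.8259   89.8865  147.2866] F [ 0.1723 -0.6743 -0.8603] w 23.7
 turn [[0.01, -0.04, 0.11], [-179.99, -0.17, -0.07]] shift [0.0769 0.0015 0.0008]
```

View pics/s3.png

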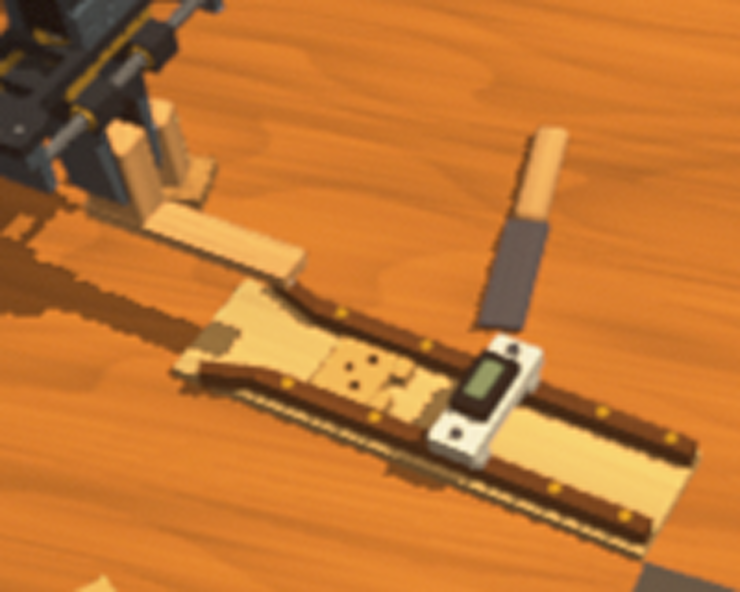

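The stick is above the track entrance with its nose at about crop (300,265). The blank's rear edge runs from crop (340,337) to (312,383). I'll check alignment numerically.

```bash
python3 - <<'E'
from h import *
S=lambda *p:[((u+.5)/3.7-.5+130,(v+.5)/3.7-.5+120) for u,v in p]
O=np.array([566,42.5]);a=np.radians(79.1);e=np.array([np.cos(a),np.sin(a)]);n=np.array([-e[1],e[0]])
def f(l,p,z):
    q=cast("scene",S(*p),z)[:,:2]-O; print(l,"s",q@e,"lat",q@n)
f("nose top",[(306,250),(293,276)],101.5)
f("blank rear",[(340,337),(312,383)],22)
f("fence inner near/far (z26) ",[(330,325),(690,462)],26); f("other",[(285,373),(650,525)],26)
f("other fence inner top",[(255,371),(500,462)],26)
f("board flare",[(246,281),(172,370)],10); f("board far",[(697,455),(643,553)],10)
E
```

```text
nose top s [-121.71 -117.74] lat [15.15 -5.05]
blank rear s [-113.9  -110.41] lat [ 18.17 -19.41]
fence inner near/far (z26)  s [-122.22  121.84] lat [21.23 19.38]
other s [-126.95  119.55] lat [-22.02 -29.57]
other fence inner top s [-144.13   21.61] lat [-28.18 -26.24]
board flare s [-198.95 -200.06] lat [ 40.54 -39.03]
board far s [118.63 119.24] lat [ 36.01 -38.92]
```

```bash
python3 -m handwheel '0 0 0 0.01 0.003 0.006 0.015;0 0 0 0.025 0.003 0.006 0.015;0 0 0 0.04 0.003 0.006 0.015;0 0 0 0.053 0.003 0.006 0.015;0 0 0 0.063 0.003 0.006 0.015;0 0 0 0.07 0.003 0.006 0.015;0 0 0 0.074 0.003 0.006 0.015;0 0 0 0.0765 0.003 0.006 0.015;0 0 0 0.0765 0.003 0.006 0.015;0 0 0 0.0765 0.003 0.006 0.015'; python3 - <<'E'
from h import *
import cv2
np.set_printoptions(precision=4,suppress=True)
plan([520.8,-192,46.4],-10.9)
a=env.grab_frame("scene"); 
A=cv2.resize(a[120:280,130:330,::-1],None,fx=3.7,fy=3.7,interpolation=cv2.INTER_CUBIC)
cv2.imwrite("pics/s4.png",A)
E
```

```text
time_s: 5.93
ee_pos: [522.7, -198.8, 48.3]
ee_rot: [84.0, 89.9, -17.0]
force: [-0.3, -0.0, 0.1]
gripper_width: 23.8
t 5.93 ee [ 522.729  -198.8186   48.3143] [ 83.9747  89.9477 -16.966 ] F [-0.3291 -0.0252  0.1405] w 23.8
 turn [[-0.04, 0.01, -0.05], [179.96, -0.08, -0.01]] shift [ 0.0019 -0.0032 -0.0063]
```

View pics/s4.png

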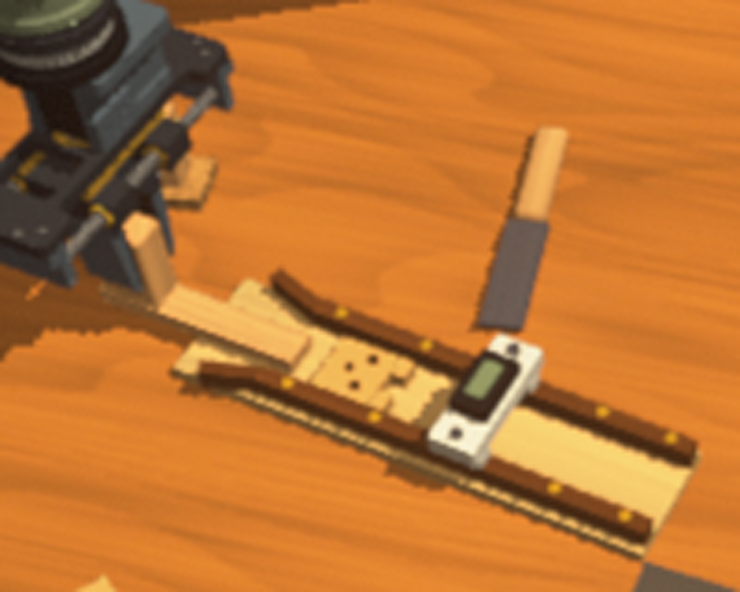

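```bash
python3 -m handwheel '0 0 0 0.0015 -0.001 -0.003 0.015;0 0 0 0.0015 -0.001 -0.008 0.015;0 0 0 0.0015 -0.001 -0.013 0.015;0 0 0 0.0015 -0.001 -0.018 0.015;0 0 0 0.0015 -0.001 -0.024 0.015;0 0 0 0.0015 -0.001 -0.030 0.015;0 0 0 0.0015 -0.001 -0.036 0.015;0 0 0 0.0015 -0.001 -0.042 0.015;0 0 0 0.0015 -0.001 -0.048 0.015;0 0 0 0.0015 -0.001 -0.053 0.015;0 0 0 0.0015 -0.001 -0.057 0.015;0 0 0 0.0015 -0.001 -0.06 0.015'; python3 - <<'E'
from h import *
import cv2
plan([566,42.5,46.4],-10.9)
a=env.grab_frame("scene"); 
A=cv2.resize(a[120:280,130:330,::-1],None,fx=3.7,fy=3.7,interpolation=cv2.INTER_CUBIC)
cv2.imwrite("pics/s5.png",A)
E
```

```text
time_s: 6.98
ee_pos: [532.9, -139.0, 46.4]
ee_rot: [-149.7, 90.0, 109.4]
force: [-0.5, -0.2, 0.2]
gripper_width: 23.8
t 6.98 ee [ 532.85 -139.05   46.4 ] [-149.69   89.99  109.38] F [-0.55 -0.16  0.22] w 23.8
 turn [[-0.03, -0.01, 0.0], [179.97, 0.0, 0.01]] shift [ 0.   -0.   -0.18]
```

View pics/s5.png

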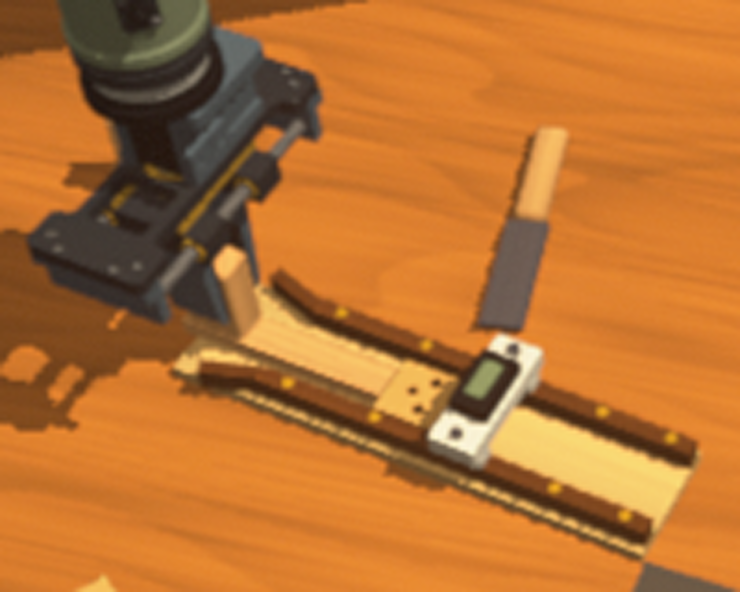

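The blank is being pushed squarely, with its front now reaching the arch. Continuing.

```bash
python3 -m handwheel '0 0 0 0 0 -0.003 0.015;0 0 0 0 0 -0.008 0.015;0 0 0 0 0 -0.013 0.015;0 0 0 0 0 -0.018 0.015;0 0 0 0 0 -0.024 0.015;0 0 0 0 0 -0.03 0.015;0 0 0 0 0 -0.036 0.015;0 0 0 0 0 -0.042 0.015;0 0 0 0 0 -0.048 0.015;0 0 0 0 0 -0.053 0.015;0 0 0 0 0 -0.057 0.015;0 0 0 0 0 -0.06 0.015' && python3 -m handwheel '0 0 0 0 0 -0.003 0.015;0 0 0 0 0 -0.008 0.015;0 0 0 0 0 -0.013 0.015;0 0 0 0 0 -0.018 0.015;0 0 0 0 0 -0.024 0.015;0 0 0 0 0 -0.03 0.015;0 0 0 0 0 -0.036 0.015;0 0 0 0 0 -0.041 0.015;0 0 0 0 0 -0.045 0.015;0 0 0 0 0 -0.048 0.015;0 0 0 0 0 -0.05 0.015;0 0 0 0 0 -0.05 0.015'; python3 - <<'E'
from h import *
import cv2
plan([566,42.5,46.4],-10.9)
a=env.grab_frame("scene"); 
A=cv2.resize(a[120:280,130:330,::-1],None,fx=3.7,fy=3.7,interpolation=cv2.INTER_CUBIC)
cv2.imwrite("pics/s6.png",A)
E
```

```text
time_s: 8.03
ee_pos: [544.3, -80.1, 46.5]
ee_rot: [152.1, 90.0, 51.2]
force: [-0.4, 0.4, -0.4]
gripper_width: 23.9
time_s: 9.03
ee_pos: [553.8, -31.2, 46.5]
ee_rot: [148.0, 90.0, 47.1]
force: [0.1, -0.0, -1.1]
gripper_width: 24.0
t 9.03 ee [553.76 -31.22  46.46] [147.99  89.99  47.07] F [ 0.12 -0.03 -1.09] w 24.0
 turn [[-0.02, -0.01, -0.01], [179.98, -0.01, 0.02]] shift [ 0.   -0.   -0.07]
```

View pics/s6.png

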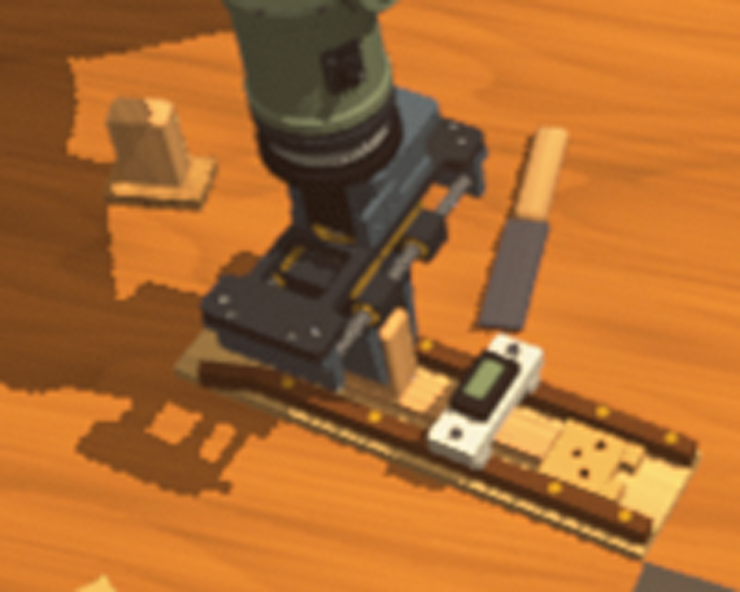

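The blank is past the arch, with its rear edge at crop (560,420)–(540,467). I'll check its s-range and retract.

```bash
python3 - <<'E'
from h import *
S=lambda *p:[((u+.5)/3.7-.5+130,(v+.5)/3.7-.5+120) for u,v in p]
O=np.array([566,42.5]);a=np.radians(79.1);e=np.array([np.cos(a),np.sin(a)]);n=np.array([-e[1],e[0]])
q=cast("scene",S((562,420),(540,467),(645,452),(615,498)),22)[:,:2]-O; print(q@e,q@n)
E
python3 -m handwheel '0 0 0 0 0 0.003 0.015;0 0 0 0 0 0.01 0.015;0 0 0 0 0 0.02 0.015;0 0 0 0 0 0.033 0.015;0 0 0 0 0 0.046 0.015;0 0 0 0 0 0.06 0.015;0 0 0 0 0 0.075 0.015;0 0 0 0 0 0.09 0.015;0 0 0 0 0 0.103 0.015;0 0 0 0 0 0.113 0.015;0 0 0 0 0 0.12 0.015;0 0 0 0 0 0.12 0.015' && python3 -m handwheel '0 0 0 0 0 0 0.015;0 0 0 -0.015 0 0 0.015;0 0 0 -0.035 0 0 0.015;0 0 0 -0.055 0 0 0.015;0 0 0 -0.075 0 0 0.015;0 0 0 -0.085 0 0 0.015;0 0 0 -0.085 0 0 0.015;0 0 0 -0.085 0 0 0.015'; python3 - <<'E'
from h import *
np.set_printoptions(precision=4,suppress=True)
plan([405.3,174,130],7.2)
E
```

```text
[38.81 42.78 93.66 92.05] [ 18.17 -17.38  17.55 -18.84]
time_s: 10.08
ee_pos: [530.6, -151.0, 46.4]
ee_rot: [39.2, 90.0, -61.9]
force: [-0.5, -0.0, -0.6]
gripper_width: 23.9
time_s: 10.75
ee_pos: [530.8, -148.9, 131.3]
ee_rot: [125.8, 90.0, 24.9]
force: [0.1, 0.1, -1.4]
gripper_width: 23.7
t 10.75 ee [ 530.8443 -148.9367  131.2878] [125.8123  89.9814  24.9023] F [ 0.1237  0.1138 -1.4395] w 23.7
 turn [[-18.11, -0.01, -0.02], [161.89, -0.02, 0.01]] shift [ 0.0013 -0.1844 -0.2933]
```

The blank spans s ≈ 41–93 mm, beyond the arch (15) and on the track (120). Now returning the stick to its old free spot.

```bash
python3 -m handwheel '-0.5 0 0 0 -0.006 -0.01 0.015;-2 0 0 0 -0.02 -0.032 0.015;-4 0 0 0 -0.04 -0.064 0.015;-6 0 0 0 -0.06 -0.096 0.015;-8 0 0 0 -0.08 -0.128 0.015;-10 0 0 0 -0.1 -0.16 0.015;-12 0 0 0 -0.12 -0.192 0.015;-14 0 0 0 -0.14 -0.224 0.015;-16 0 0 0 -0.16 -0.255 0.015;-17.5 0 0 0 -0.175 -0.279 0.015;-18.1 0 0 0 -0.182 -0.29 0.015;-18.1 0 0 0 -0.184 -0.293 0.015' && python3 -m handwheel '0 0 0 0 0 0 0.015;0 0 0 0 0 0 0.015;0 0 0 0.015 0 0 0.015;0 0 0 0.03 0 0 0.015;0 0 0 0.045 0 0 0.015;0 0 0 0.06 0 0 0.015;0 0 0 0.072 0 0 0.015;0 0 0 0.08 0 0 0.015;0 0 0 0.084 0 0 0.015;0 0 0 0.084 0 0 0.015;0 0 0 0.084 0 0 0.015'; python3 - <<'E'
from h import *
np.set_printoptions(precision=4,suppress=True)
plan([405.3,174,34.4],7.2)
E
```

```text
time_s: 11.75
ee_pos: [403.3, 175.1, 130.2]
ee_rot: [-90.7, 89.8, -173.4]
force: [0.2, -0.2, -1.4]
gripper_width: 24.0
time_s: 12.67
ee_pos: [406.3, 172.9, 47.6]
ee_rot: [107.7, 90.0, 24.8]
force: [0.3, -0.2, -0.9]
gripper_width: 24.0
t 12.67 ee [406.2687 172.9123  47.6439] [107.7073  89.9788  24.8154] F [ 0.2646 -0.2343 -0.8655] w 24.0
 turn [[-0.09, -0.01, -0.02], [179.91, -0.03, 0.01]] shift [ 0.0132 -0.0008 -0.0012]
```

Lower slowly until contact, checking the force before release.

```bash
python3 -m handwheel '0 0 0 0.003 0 0 0.015;0 0 0 0.006 0 0 0.015;0 0 0 0.009 0 0 0.015;0 0 0 0.011 0 0 0.015;0 0 0 0.012 0 0 0.015;0 0 0 0.013 0 0 0.015;0 0 0 0.0134 0 0 0.015;0 0 0 0.0134 0 0 0.015;0 0 0 0.0134 0 0 0.015'
```

```text
time_s: 13.42
ee_pos: [405.8, 173.2, 34.4]
ee_rot: [-158.6, 90.0, 118.6]
force: [-1.0, -0.1, 4.7]
gripper_width: 23.5
```

Contact is made at +4.7 N. Releasing gently and rising.

```bash
python3 -m handwheel '0 0 0 0 0 0 0.03;0 0 0 0 0 0 0.04;0 0 0 0 0 0 0.06;0 0 0 0 0 0 0.08;0 0 0 0 0 0 0.09;0 0 0 0 0 0 0.09;0 0 0 0 0 0 0.09;0 0 0 0 0 0 0.09;0 0 0 0 0 0 0.09;0 0 0 0 0 0 0.09' && python3 -m handwheel '0 0 0 -0.005 0 0 0.09;0 0 0 -0.015 0 0 0.09;0 0 0 -0.035 0 0 0.09;0 0 0 -0.06 0 0 0.09;0 0 0 -0.09 0 0 0.09;0 0 0 -0.12 0 0 0.09;0 0 0 -0.14 0 0 0.09;0 0 0 -0.15 0 0 0.09;0 0 0 -0.15 0 0 0.09;0 0 0 -0.15 0 0 0.09'; python3 - <<'E'
from h import *
import cv2
a=env.grab_frame("scene"); 
cv2.imwrite("pics/s7.png",cv2.resize(a[90:280,170:420,::-1],None,fx=3.1,fy=3.1,interpolation=cv2.INTER_CUBIC))
E
```

```text
time_s: 14.25
ee_pos: [405.8, 173.2, 34.0]
ee_rot: [-174.5, 90.0, 102.6]
force: [-0.1, -0.4, 0.4]
gripper_width: 87.3
time_s: 15.08
ee_pos: [405.8, 173.1, 184.4]
ee_rot: [107.4, 89.9, 24.5]
force: [0.5, -0.0, -0.3]
gripper_width: 90.0
```

View pics/s7.png

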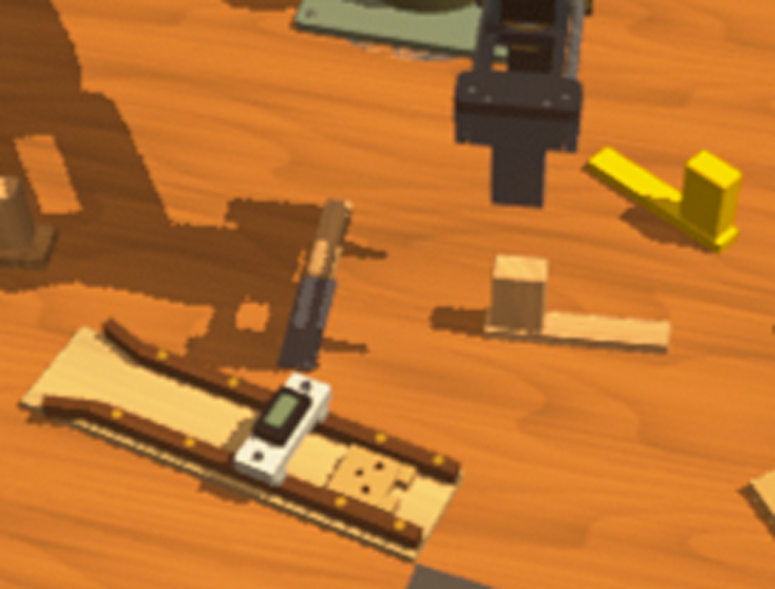

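The stick stands upright off the track with its grip at about crop (520,290). The blank at crop (370,475) is beyond the arch and inside the far end. The gripper is clear.

```bash
python3 -c "
from workcell import env
print(env.job_done(), env.state()['time_s'])"
```

```text
the job is handed in; nothing more can be done
the job is handed in; nothing more can be done
```

The job is done and handed in. The last move ended at about 15 s of the allowed 54 s.

I took the push stick by its grip and pushed the blank through the arch with its nose. Then I drew the stick back out of the channel and stood it on its sole at its old spot, off the track.

**Blank:** measured from one picture after the push, it lies about 41–93 mm past the arch centre. The arch ends at 15 mm and the track at 120 mm, so there is more than 20 mm of room at each end. In the final picture it was still there, lying flat between the fences.

**Stick and gripper:** the final picture shows the stick upright with the open gripper well above it. The highest wrist force reported was about 4.8 N, when the stick was set down, but I only saw force readings at the end of each move.

**Disagreements:**
- The two cameras differed by up to 7 mm along the track, so I worked from averages.
- My first scene measurements were wrong because of a crop offset. I redid them before moving anything.
- No check failed after that.

I viewed ten pictures, within the budget.

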